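Fit the otoscope head to its charging handle, lock the bayonet and switch the charger on

ROBOT

A 7-joint arm with a two-finger parallel gripper is mounted at the origin on a cart in front of the work surface, level with it; the furniture and walls round the work are solid. World frame = base frame: x ahead of the robot, y to its left, z up, the work surface at z = 0. Lengths are in mm, angles in degrees, forces in N, time in s.
With the tool pointing down it reaches from about 375 to 925 mm from the base axis. Payload 3.1 kg.
Tool frame: the origin (TCP) lies midway between the tips of the shut fingers; the grasp point (between the pads) lies arm.pinch_z behind it (arm.pinch_z is the distance from the TCP to the grasp point, in mm); z points along the fingers, y is the line along which they close (so a half turn about z gives the same grasp; the last joint's range is limited). The gripper opens to 85 mm and grips with 20 to 120 N. Pads are 22 mm wide; open, the fingers measure 114 mm over their backs; the gripper's body (76 mm by 85 mm) begins 54 mm behind the grasp point. The pads swing forward as they close: fully open they stand 13 mm farther back than shut.
Start: joints at [65.271, 21.939, 2.515, 91.553, -1.026, 66.532, -2.859], TCP at [212.983, -614.118, 231.269] pointing down, gripper open.
Joint ranges: [-149.38, 149.38], [-23.57, 123.04], [-84.95, 90], [0, 143.3], [-89.99, 269.99], [3.08, 112.72], [-163.45, 163.45]. Speed limits (degrees/s): [159.86, 159.86, 180, 180, 180, 180, 180].

INTERFACE

Orientations are given as [roll, pitch, yaw] about the fixed x, y, z axes, in that order (R = Rz(yaw) Ry(pitch) Rx(roll)).
In Python, from bench import monitor, cams, arm gives the robot as it stands.
- The arm moves only by the tool apply_moves, never from a script. Its argument "series" is a list that holds one entry, the list of rows, each a list of 6 numbers: the shift along the world's x, y, z in m, then the turn, a rotation vector about the world's x, y, z in degrees. A call has 1 to 5 rows; each row shifts and turns the commanded pose from where the row before left it; what a row does not reach is not made up. A row lasts 1/8 s, in which the tool goes at most 62.5 mm and 10.7 degrees, less where a joint would pass 70% of its speed; a pose out of reach is approached as far as the arm can. A call with a gripper value outside its range is refused whole. "hand" is the finger opening in m, from 0 to 0.0854, set as the call begins (left out, the last holds). The fingers move at their own pace and stop on an object; the grip force is fixed at half the most. Time passes only in rows, so rows that do not move let the fingers close. It gives the time, the measured TCP pose, the force, the opening and the grip force at its end, in the units of the state.
- monitor.state(): the state, without advancing time (a new reading comes with each control period).
- cams.snapshot(name): name is "scene" or "top"; returns the picture (400x640x3 uint8, red, green, blue); there is no depth.
- cams.camera_params(name): a dict with "fx", "fy", "cx", "cy" (pixels), "R" (3x3) and "t" (3): a world point X has camera coordinates R X + t. Camera axes: x right, y down, z forward; pixel columns grow to the right and rows downward; lengths in mm; the calibration is good to about 2 mm. A picture is of the moment at which its call begins. camera_params takes no time and is no camera call.
- arm.finish_job(): hands the job in; it is judged then, once.
The state is a dict: "time_s": time; "joint_pos": joint angles; "joint_velocities": joint speeds; "effort": joint torques, N m; "tool_pos": TCP position; "tool_rot": TCP orientation; "force": force on the tool from outside, world axes, zero at the start; "wrist_torque": the same for the moment, N m; "grip_width": finger opening in mm; "grasp_force": force on a finger pad.
Only numpy, scipy, OpenCV 4.12 (cv2) and the standard library are available. Lean on these libraries where they do the work, as an engineer would, in place of code of your own. Each camera call takes 0.05 s, during which the arm holds its last target. There are 200 camera calls.

TASK

Get the otoscope ready: take the otoscope head (the one with the cone) from the instrument tray, push it down on the bare handle that stands in the charger and turn it clockwise, seen from above, until its bayonet locks. Then switch the charger on by pressing down the raised end of its rocker switch. Leave the other head standing on the tray and do not knock over the spray bottle.

Things in the scene. Friction and masses are not known exactly. Their poses are not given: they have to be found in the camera images.
- charger: Desk charger, fixed: white box, 110 (x) by 210 (y) mm, top 55 mm above the desk, turned about the vertical. Origin: centre of its underside; x points away from its front, y to its left, z up. On its top, at x = 0: the upright steel handle at y = +60 mm (30 to 34 mm thick, cannot turn), a capped spare well at y = 0 (45 mm across, 4 mm high), the black rocker switch at y = -66 mm.
- mount (a point): Centre of the handle's upper shoulder (flat ring, 34 mm across), 118 mm above the desk, at [0, 60, 118] mm in the charger's frame, axes as the charger's. From it rises the male bayonet: a boss 19 mm across and 19 mm high (above 15 mm it tapers to 13 mm) with a pin on either side, and a sprung contact on top.
- pin (a point): Outer tip of one of the two round bayonet pins, 5 mm thick, that stick out of the boss on both sides to 13.5 mm from the handle's axis, 10.5 mm above the shoulder. Seen from above the line through the pins is turned 75 degrees (1.309 rad) counter-clockwise from the charger's x axis.
- contact (a joint): Sprung brass contact on top of the handle, 12 mm across. 0 = out (top 29 mm above the shoulder), grows to 0.0095 m as it is pressed down; pushes up with 2.4 N plus 0.8 N per mm. It touches the otoscope head's inner ceiling, 21 mm above the head's underside: a head that is not locked is lifted to 8 mm above the shoulder.
- otoscope_head: Loose otoscope head, 0.11 kg, 78 mm high plus a 4 mm stud, upright on the tray. Origin: centre of its underside; z up, x away from the cone. Steel collar 37 mm across to z = 25 mm; black block with flat sides, 30 (x) by 28 (y) mm, z = 28 to 78 mm; black cone along -x at z = 57 mm, 25 mm thick, 7 mm at its tip, 58 mm from the axis; round window on the +x side to x = 21 mm.
- otoscope_grip (a point): Point on the otoscope head's axis, 62 mm above its underside: grasp here across the flat sides (along the head's y, 28 mm). To turn on the handle, hold the head down with its underside 0 to 2 mm above the shoulder (0 = resting on it, 7 to 9 N). Turned home and let go, it is lifted by the contact into its notches: underside about 5.5 mm above the shoulder, locked.
- slot (a point): Below the cone, 13 mm from the axis, at the head's underside: one of two slots half a turn apart, 11 mm wide, in the collar's flange, in line with the head's x axis, marked by white dots. They let the pins in with about 15 degrees and 1.5 mm of play. Then turn 75 degrees clockwise from above to the stop (head's x parallel to the charger's, either way). The other way is blocked.
- ophthalmoscope_head: The other loose head, 0.11 kg, 102 mm high, upright on the tray: same 37 mm steel collar, narrow black body (20 by 28 mm) that ends in an upright disc 37 mm across, small grey wheel on one side, no cone. Origin: centre of its underside, z up. The two heads may stand in either place.
- rocker (a joint): Rocker switch: 0 = off (at the start), 0.42 rad = fully on (stop). Two facets in a V, each 18 mm long and 22 mm wide, on a hinge along the charger's y at [0, -66, 59] mm in its frame. Off: the facet towards the charger's front (-x) slants up by 0.42 rad. On: that facet is level, 62 mm above the desk, 4 mm above its bezel. Friction 0.03 N m holds it where it is left.
- rocker_end (a point): Top of the rocker's raised end, off: about 15.5 mm to the charger's front (-x) of the hinge and 68 mm above the desk. Moves with the rocker. Press straight down here by about 7 mm (3 to 5 N) to switch on.
- tray: Steel instrument tray, fixed, 256 by 356 mm, floor 1 mm above the desk, rim 19 mm high. Origin: centre of its underside. At its right end (-y) lie two swab sachets and a vial that do not move.
- disinfectant: White spray bottle, 57 mm across, 187 mm high, loose, behind the work. Origin: centre of its underside, z up.
There are look-alikes about, which are no part of the job. Leave any blue or red look-alike of the otoscope_head alone.

How it is judged:
By the outcome, as a careful person would: the job done as asked, in the order asked, and still so for the second after the job is handed in, with the robot touching nothing.
It also fails if it takes over 58 s, if anything falls off the work surface, if the arm or the gripper's body presses on something with over 40 N, if the wrist force passes 120 N, or if a joint passes its speed limit or range.

## Working session

There is one attempt and no reset: what is moved stays moved. The work goes in short steps, Python scripts to look and compute and a tool call to move; the robot and the scene stay as the last step left them, time stands still between calls to the robot, and variables do not carry over. Pictures are saved under pics/ and viewed, at most 13 in all, crops included, and the job is handed in when it is done.

Besides the shell and the picture viewer there is one more tool, called after ">>>" as name(argument=value, ...), one argument or row to a line, values as JSON. apply_moves: Moves the arm, as the interface text tells. Its arguments: {"type":"object","properties":{"series":{"type":"array"},"hand":{"type":"number"}},"required":["series"]}

```bash
mkdir -p pics; ls; python3 - <<'E'
from bench import monitor, cams, arm
import cv2
for n in("scene","top"):
    cv2.imwrite(f"pics/{n}0.png",cams.snapshot(n)[:,:,::-1]); p=cams.camera_params(n); print(n,p)
print(monitor.state(),arm.pinch_z)
E
```

```text
pics
scene {'fx': 482.62411540612135, 'fy': 482.62411540612135, 'cx': 321.58281312254127, 'cy': 194.41095426675528, 'R': array([[-0.65071402, -0.7589995 , -0.02215904],
       [-0.44817773,  0.40746674, -0.79568058],
       [ 0.61295023, -0.50782932, -0.60531099]]), 't': array([ 359.76331598,  353.13126303, 1001.60604215])}
top {'fx': 419.54396088154533, 'fy': 419.54396088154533, 'cx': 317.23603232604216, 'cy': 202.39713245627172, 'R': array([[-0.01758037, -0.9998283 ,  0.00585638],
       [-0.99631166,  0.01702592, -0.08410227],
       [ 0.08398812, -0.00731333, -0.99643992]]), 't': array([  -6.06690591,  585.56079906, 1165.51528857])}
{'time_s': 0.1, 'joint_pos': array([65.26966466, 21.98830336,  2.51168666, 91.64158732, -1.0249456 ,
       66.53240369, -2.85860245]), 'joint_velocities': array([ 0.14452224, -0.17820085, -0.05310693, -0.24933006, -0.03304873,
       -0.07661919,  0.03883108]), 'effort': array([ 3.21832340e-03, -4.34727931e+01,  1.02956627e+00, -2.50452393e+01,
        1.08541717e-02,  5.43919072e-03, -1.66780177e-05]), 'tool_pos': array([ 212.68693052, -613.29375719,  229.98894696]), 'tool_rot': array([-1.79860414e+02,  7.97039173e-03,  1.91320507e+01]), 'force': array([ 0.45533279,  0.34683441, -0.31658161]), 'wrist_torque': array([ 0.00079591, -0.00023579, -0.0258746 ]), 'grasp_force': 0.0, 'grip_width': 85.28585521936492} 18.700000000000003
```

View pics/scene0.png

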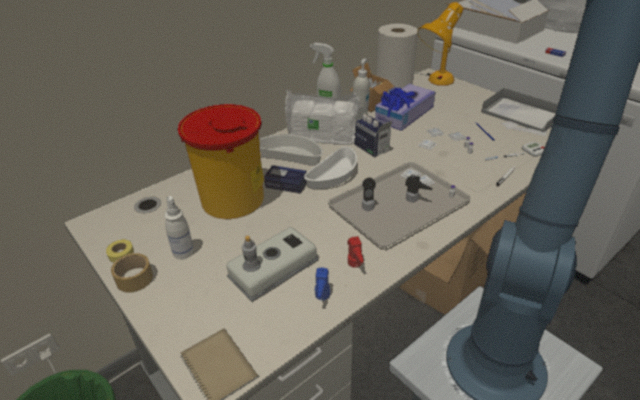

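View pics/top0.png

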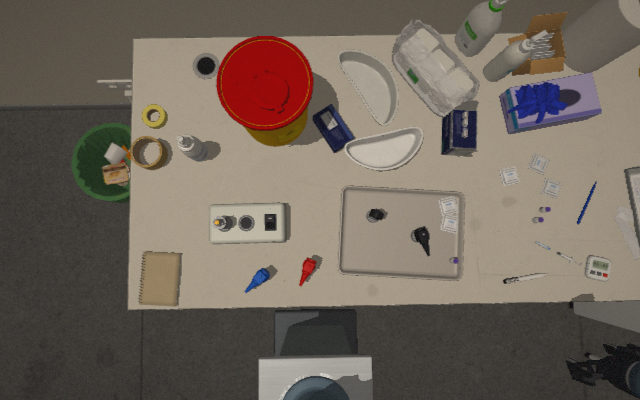

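The top view shows the charger at about (247,223) with its handle at (222,223) and switch at (271,222). The otoscope head is at (420,236) with its cone towards (427,252), and the other head is at (375,214). In the scene view the otoscope is near (413,187) and the handle near (250,247). Next I'll enlarge these parts.

```bash
python3 - <<'E'
import cv2,numpy as np
t=cv2.imread("pics/top0.png");s=cv2.imread("pics/scene0.png")
def c(im,x,y,w,h,k): return cv2.resize(im[y:y+h,x:x+w],(w*k,h*k),interpolation=cv2.INTER_CUBIC)
# each 400x300
A=c(t,200,190,100,60,4);A=cv2.copyMakeBorder(A,0,60,0,0,0)
B=c(t,395,215,50,50,6);B=cv2.copyMakeBorder(B,0,0,0,100,0)
C=c(s,222,225,100,75,4);D=c(s,385,160,66,50,6);D=cv2.copyMakeBorder(D,0,0,0,4,0)
cv2.imwrite("pics/c0.png",np.vstack([np.hstack([A,B]),np.hstack([C,D])]))
E
```

```text
(no output)
```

View pics/c0.png

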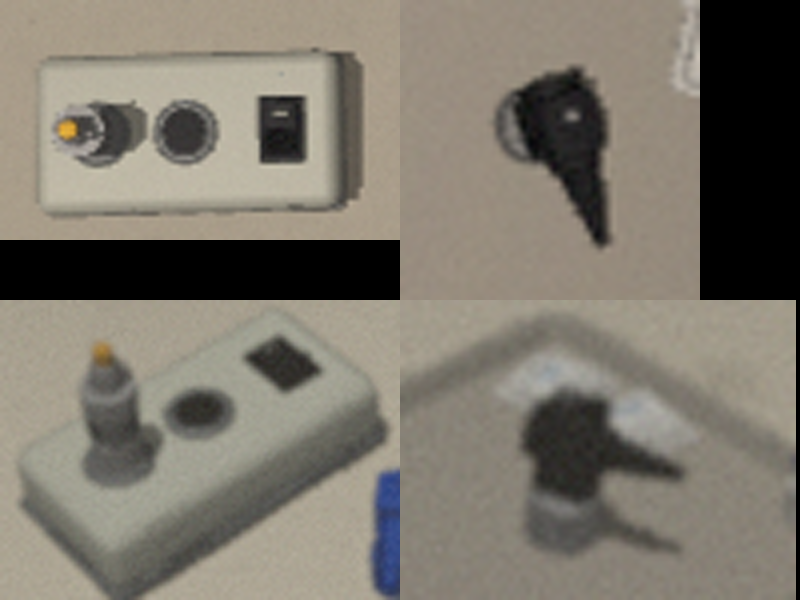

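```bash
cat > h.py <<'E'
import numpy as np,cv2
from bench import monitor, cams, arm
from scipy.optimize import least_squares
P={n:cams.camera_params(n) for n in("scene","top")}
def proj(n,X):
    p=P[n];c=np.asarray(X)@p["R"].T+p["t"]
    return np.stack([p["fx"]*c[...,0]/c[...,2]+p["cx"],p["fy"]*c[...,1]/c[...,2]+p["cy"]],-1)
def tri(us,ut):
    r=least_squares(lambda X:np.r_[proj("scene",X)-us,proj("top",X)-ut],[500,0,50.]);return r.x,r.fun
def onz(n,u,z):
    p=P[n];d=p["R"].T@np.array([(u[0]-p["cx"])/p["fx"],(u[1]-p["cy"])/p["fy"],1]);o=-p["R"].T@p["t"]
    return o+d*(z-o[2])/d[2]
E
python3 - <<'E'
from h import *
A=lambda u,v:((u+.5)/4-.5+200,(v+.5)/4-.5+190)
B=lambda u,v:((u-400+.5)/6-.5+395,(v+.5)/6-.5+215)
C=lambda u,v:((u+.5)/4-.5+222,(v-300+.5)/4-.5+225)
D=lambda u,v:((u-400+.5)/6-.5+385,(v-300+.5)/6-.5+160)
np.set_printoptions(precision=1,suppress=True)
for nm,s,t in [("contact",C(101,346),A(67,130)),("well",C(199,411),A(185,132)),("rock",C(283,362),A(283,130)),("conetip",D(682,473),B(602,242)),("headtop",D(570,402),B(571,115))]:
    print(nm,*tri(s,t))
for nm,t,z in [("contact",A(67,130),147),("well",A(185,132),59),("rock",A(283,130),60),("TL",A(60,58),55),("TR",A(320,55),55),("stud",B(571,115),83),("cone",B(602,242),61),("collar_l",B(497,125),25)]:
    print(nm,onz("top",t,z))
for nm,s,z in [("contact",C(101,346),147),("well",C(199,411),59),("rock",C(283,362),60),("cone",D(682,473),58),("headtop",D(570,402),79)]:
    print("s",nm,onz("scene",s,z))
t=cams.snapshot("top");hsv=cv2.cvtColor(t,cv2.COLOR_RGB2HSV)
for n,win in(("top",(200,190,40,60)),("scene",(235,228,30,25))):
    im=cams.snapshot(n);x,y,w,h=win;hs=cv2.cvtColor(im[y:y+h,x:x+w],cv2.COLOR_RGB2HSV)
    m=(hs[...,1]>100)&(hs[...,0]<30)&(hs[...,2]>90);v,u=np.nonzero(m);print(n,u.mean()+x,v.mean()+y,len(u))
E
```

```text
contact [530.  241.4 147.7] [ 0.4  0.  -0.3 -0.3]
well [530.6 181.4  56.6] [ 0.2  0.  -0.2 -0.1]
rock [531.1 114.5  56.2] [ 0.3  0.  -0.3 -0.2]
conetip [ 433.2 -316.6   59.3] [-0.1  0.   0.1  0.1]
headtop [ 491.  -299.6   79.1] [-0.1  0.   0.1  0.1]
contact [529.3 240.8 147. ]
well [530.2 180.6  59. ]
rock [530.4 113.4  60. ]
TL [582.9 267.2  55. ]
TR [581.9  87.9  55. ]
stud [ 491.1 -298.4   83. ]
cone [ 433.5 -315.9   61. ]
collar_l [ 487.4 -278.3   25. ]
s contact [531.5 241.6 147. ]
s well [528.8 183.   59. ]
s rock [528.3 117.4  60. ]
s cone [ 434.  -318.5   58. ]
s headtop [ 490.9 -300.    79. ]
top 216.57894736842104 221.89473684210526 19
scene 247.3 238.05 20
```

The two views agree to about 2 mm. The otoscope head's axis is at (491,-299) with its yaw near 16.7°. The handle is at (530,241), and the charger's yaw is about 0°.

>>> apply_moves(
  series=[
    [[0.035,0.039,0,0,0,-0.5],[0.035,0.039,0,0,0,-0.5],[0.035,0.039,0,0,0,-0.5],[0.035,0.039,0,0,0,-0.5],[0.035,0.039,0,0,0,-0.4]],
  ],
  hand=0.0854,
)

```text
time_s: 0.88
tool_pos: [388.9, -417.7, 231.3]
tool_rot: [180.0, -0.0, 16.7]
force: [0.7, -0.9, -0.2]
grip_width: 85.7
grasp_force: 0.0
```

>>> apply_moves(
  series=[
    [[0.035,0.039,-0.02,0,0,0],[0.035,0.039,-0.03,0,0,0],[0.033,0.041,-0.03,0,0,0],[0,0,0,0,0,0],[0,0,0,0,0,0]],
  ],
)

```text
time_s: 1.5
tool_pos: [490.7, -300.4, 151.1]
tool_rot: [180.0, 0.0, 16.8]
force: [0.1, -1.5, 0.6]
grip_width: 85.3
grasp_force: 0.0
```

>>> apply_moves(
  series=[
    [[0,0.001,-0.04,0,0,0],[0,0,-0.036,0,0,0],[0,0,-0.02,0,0,0],[0,0,-0.01,0,0,0],[0,0,0,0,0,0]],
  ],
)

```text
time_s: 2.12
tool_pos: [490.9, -299.9, 45.5]
tool_rot: [180.0, -0.0, 16.7]
force: [-0.0, 0.5, 0.4]
grip_width: 85.6
grasp_force: 0.0
```

```bash
python3 - <<'E'
from h import *
def c(im,x,y,w,h,k): return cv2.resize(im[y:y+h,x:x+w,::-1],(w*k,h*k),interpolation=cv2.INTER_CUBIC)
cv2.imwrite("pics/g1.png",np.hstack([c(cams.snapshot("top"),385,205,66,75,6),c(cams.snapshot("scene"),375,130,66,75,6)]))
print(monitor.state()["tool_pos"],monitor.state()["force"])
E
```

```text
[ 492.03095948 -299.89738589   46.53710596] [-0.12377975  0.33913685  0.37997865]
```

View pics/g1.png

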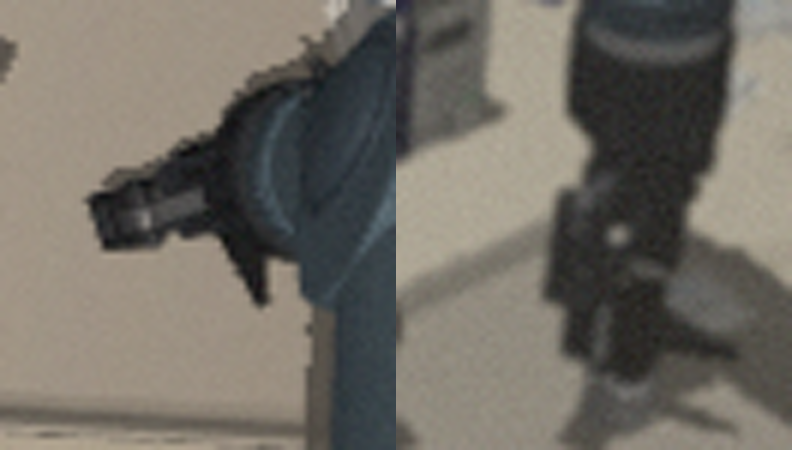

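The open fingers straddle the head, and the cone is still visible at the top-view crop position (260,300). The head has not moved. Closing the fingers.

>>> apply_moves(
  series=[
    [[0,0,0,0,0,0],[0,0,0,0,0,0],[0,0,0,0,0,0],[0,0,0,0,0,0],[0,0,0,0,0,0]],
  ],
  hand=0,
)

```text
time_s: 2.85
tool_pos: [490.9, -298.9, 45.7]
tool_rot: [-180.0, 0.0, 16.7]
force: [-1.5, 1.0, 4.9]
grip_width: 27.4
grasp_force: 67.6
```

>>> apply_moves(
  series=[
    [[0,0,0.01,0,0,0],[0,0,0.03,0,0,0],[0,0,0.05,0,0,0],[0,0,0.05,0,0,0],[0,0,0.045,0,0,0]],
  ],
)

```text
time_s: 3.48
tool_pos: [491.1, -299.4, 232.4]
tool_rot: [179.9, -0.1, 16.7]
force: [1.1, -0.1, -1.5]
grip_width: 27.3
grasp_force: 66.8
```

>>> apply_moves(
  series=[
    [[0.003,0.03,0,0,0,4.9],[0.003,0.045,0,0,0,4.9],[0.003,0.045,0,0,0,4.9],[0.003,0.045,0,0,0,4.9],[0.003,0.045,0,0,0,4.9]],
  ],
)

```text
time_s: 4.1
tool_pos: [504.8, -86.3, 228.9]
tool_rot: [-179.9, 0.1, 41.5]
force: [0.5, 0.0, -0.5]
grip_width: 27.4
grasp_force: 66.9
```

>>> apply_moves(
  series=[
    [[0.003,0.045,0,0,0,4.9],[0.003,0.045,0,0,0,4.9],[0.003,0.045,0,0,0,4.9],[0.003,0.045,0,0,0,4.9],[0.003,0.045,0,0,0,4.9]],
  ],
)

```text
time_s: 4.72
tool_pos: [519.3, 138.0, 228.9]
tool_rot: [-179.9, 0.1, 66.0]
force: [0.5, -0.5, -0.7]
grip_width: 27.3
grasp_force: 66.9
```

>>> apply_moves(
  series=[
    [[0.003,0.045,0,0,0,4.9],[0.003,0.04,0,0,0,4.4],[0.003,0.02,0,0,0,0],[0,0,0,0,0,0],[0,0,0,0,0,0]],
  ],
)

```text
time_s: 5.35
tool_pos: [529.3, 239.5, 229.2]
tool_rot: [-179.9, 0.1, 75.0]
force: [0.9, -0.8, -0.7]
grip_width: 27.3
grasp_force: 66.9
```

```bash
python3 - <<'E'
from h import *
def c(im,x,y,w,h,k): return cv2.resize(im[y:y+h,x:x+w,::-1],(w*k,h*k),interpolation=cv2.INTER_CUBIC)
s=cams.snapshot("scene");t=cams.snapshot("top")
cv2.imwrite("pics/s2.png",s[:,:,::-1]);cv2.imwrite("pics/t2.png",t[:,:,::-1])
print(monitor.state()["tool_pos"])
cv2.imwrite("pics/g2.png",np.hstack([c(t,170,165,66,100,6),c(s,215,170,66,100,6)]))
E
```

```text
[529.97106656 238.86752525 229.68291277]
```

View pics/g2.png

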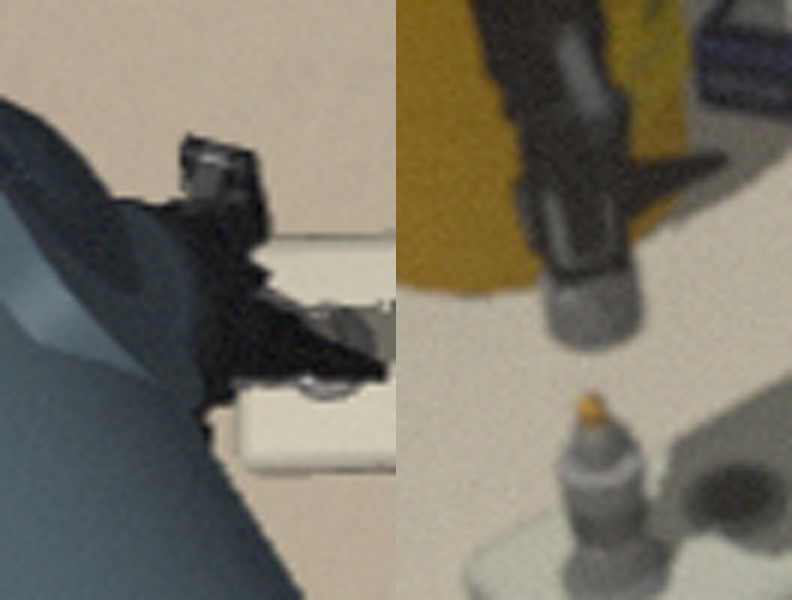

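```bash
python3 - <<'E'
from h import *
T=lambda u,v:((u+.5)/6-.5+170,(v+.5)/6-.5+165)
S=lambda u,v:((u-396+.5)/6-.5+215,(v+.5)/6-.5+170)
np.set_printoptions(precision=2,suppress=True)
tip,r=tri(S(726,157),T(382,372));print("tip",tip,r)
ax=np.array([530,238.9]);print("yaw",np.degrees(np.arctan2(*(ax-tip[:2])[::-1])),np.hypot(*(ax-tip[:2])))
for z in(184,185,186,187):
    a=np.radians(75);print(z,"pred tip s/t",proj("scene",[530-58*np.cos(a),238.9-58*np.sin(a),z+57]),proj("top",[530-58*np.cos(a),238.9-58*np.sin(a),z+57]))
print("obs",S(726,157),T(382,372))
# collar in scene: left/right silhouettes, and handle shoulder edges
for z in (185,210): print("axis",z,proj("scene",[530,238.9,z]))
print("obs collar: bottom-left/right",S(545,325),S(637,325),"bottom rim lowest",S(590,351),"top L/R",S(545,275),S(637,265))
print("handle contact",S(591,408),"axis for (530,241) z",[proj("scene",[530,241,z]) for z in(147,118,60)])
print("shoulder L/R",S(556,468),S(641,468))
k=proj("scene",np.array([[530,239,185],[540,239,185],[530,249,185],[530,239,195.]]));print("J",(k[1:]-k[0])/10)
E
```

```text
tip [514.28 179.5  242.32] [-0.11 -0.01  0.09  0.07]
yaw 75.1804507740169 61.44141783615893
184 pred tip s/t [268.11 196.69] [231.98 226.39]
185 pred tip s/t [268.07 196.33] [231.9  226.38]
186 pred tip s/t [268.03 195.97] [231.81 226.37]
187 pred tip s/t [267.99 195.62] [231.73 226.35]
obs (269.5833333333333, 195.75) (233.25, 226.58333333333334)
axis 185 [246.29 223.43]
axis 210 [244.99 214.94]
obs collar: bottom-left/right (239.41666666666666, 223.75) (254.75, 223.75) bottom rim lowest (246.91666666666666, 228.08333333333334) top L/R (239.41666666666666, 215.41666666666666) (254.75, 213.75)
handle contact (247.08333333333334, 237.58333333333331) axis for (530,241) z [array([247.45, 236.32]), array([248.87, 245.5 ]), array([251.59, 263.04])]
shoulder L/R (241.25, 247.58333333333331) (255.41666666666666, 247.58333333333331)
J [[-0.24 -0.21]
 [-0.37  0.19]
 [-0.05 -0.34]]
```

>>> apply_moves(
  series=[
    [[0,0.004,-0.01,0,0,0],[0,0,-0.015,0,0,0],[0,0,-0.005,0,0,0],[0,0,0,0,0,0]],
  ],
)

```text
time_s: 5.95
tool_pos: [529.4, 244.4, 199.2]
tool_rot: [-179.9, 0.1, 75.0]
force: [-0.3, 0.7, -1.8]
grip_width: 27.2
grasp_force: 66.9
```

```bash
python3 - <<'E'
from h import *
def c(im,x,y,w,h,k): return cv2.resize(im[y:y+h,x:x+w,::-1],(w*k,h*k),interpolation=cv2.INTER_CUBIC)
im=[cams.snapshot("scene") for _ in range(8)];s=np.mean(im,0)
s8=s.astype(np.uint8);cv2.imwrite("pics/s3.png",s8[:,:,::-1])
print(monitor.state()["tool_pos"])
cv2.imwrite("pics/g3.png",c(s8,220,195,60,80,7))
g=cv2.cvtColor(s8,cv2.COLOR_RGB2GRAY).astype(float)
for v in range(220,262): print(v,g[v,234:264].astype(int))
E
```

```text
[530.20574948 245.01939822 200.64944819]
220 [167 140  98  59  44  55  78  86  76  55  46  46  46  43  48  59  60  54
  86 140 167 173 173 172 171 172 173 170 172 173]
221 [174 154 113  71  50  51  74  85  78  59  48  48  46  45  49  59  57  52
  77 125 162 173 173 172 173 171 172 171 172 173]
222 [175 166 137 100  67  54  69  86  81  63  51  48  49  51  55  57  57  49
  63 114 156 173 174 172 171 172 172 173 173 173]
223 [174 172 161 137 107  70  66  81  83  68  57  53  55  59  58  56  52  42
  50  95 146 170 173 174 172 173 172 173 173 172]
224 [174 176 174 162 132  87  60  69  79  73  63  60  58  54  53  50  44  42
  49  83 132 163 173 174 173 173 171 173 173 172]
225 [173 174 176 168 137  93  59  52  64  64  58  55  52  48  48  48  49  50
  55  79 123 160 172 171 172 172 173 174 173 173]
226 [174 173 175 168 140 104  71  53  48  50  48  46  49  55  57  59  62  66
  70  81 119 158 173 174 173 173 173 173 173 172]
227 [173 174 175 167 147 119  93  68  53  49  53  59  66  72  75  74  77  78
  77  82 114 154 173 173 174 172 173 173 172 172]
228 [172 174 174 168 145 127 115  98  82  7
[... 3574 characters left out ...]
 84  85  83  77
  75  69  64  64  73  92 100 102 101  99  98  89]
257 [173 167 166 166 168 171 174 176 171 146 101  69  71  77  78  83  76  74
  71  68  64  64  76  94 100 102 102 101 101  96]
258 [167 166 166 170 174 175 173 175 175 160 115  75  69  74  77  80  76  78
  75  72  69  70  79  91  98 100 101 101 102 100]
259 [166 168 173 175 176 173 174 177 177 167 132  93  75  73  78  78  78  78
  74  73  74  77  78  83  90  94 101 102 100 101]
260 [172 173 174 175 175 176 176 176 175 168 142 107  87  82  83  82  80  79
  77  83  84  82  81  77  77  86  94 100 102 108]
261 [175 176 175 176 175 174 174 176 175 166 139 111  98  95  98  92  85  83
  86  90  93  89  81  76  73  75  89 104 120 134]
```

View pics/g3.png

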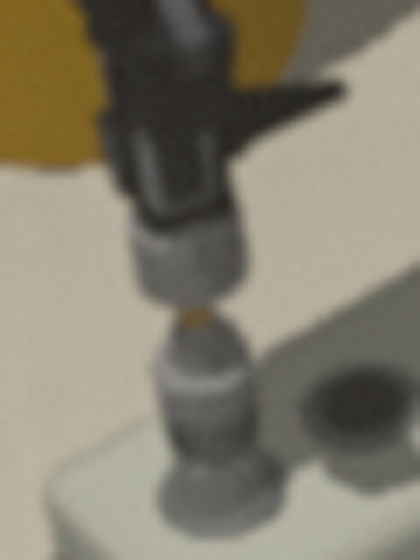

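>>> apply_moves(
  series=[
    [[0,0.001,-0.006,0,0,0],[0,0,-0.006,0,0,0],[0,0,-0.004,0,0,0],[0,0,-0.003,0,0,0],[0,0,0,0,0,0]],
  ],
)

```text
time_s: 6.98
tool_pos: [529.8, 245.7, 180.9]
tool_rot: [-180.0, 0.0, 75.0]
force: [-0.2, 0.7, -0.8]
grip_width: 27.2
grasp_force: 66.9
```

>>> apply_moves(
  series=[
    [[0,0,-0.002,0,0,0],[0,0,-0.002,0,0,0],[0,0,0,0,0,0]],
  ],
)

```text
time_s: 7.35
tool_pos: [529.9, 245.8, 177.1]
tool_rot: [-180.0, 0.0, 75.0]
force: [-0.4, -0.7, -1.4]
grip_width: 27.3
grasp_force: 66.9
```

>>> apply_moves(
  series=[
    [[0,0,-0.002,0,0,0],[0,0,-0.002,0,0,0],[0,0,0,0,0,0]],
  ],
)

```text
time_s: 7.72
tool_pos: [529.8, 245.8, 173.0]
tool_rot: [-180.0, 0.0, 75.0]
force: [0.1, -0.3, -0.5]
grip_width: 27.3
grasp_force: 66.9
```

>>> apply_moves(
  series=[
    [[0,0,-0.002,0,0,0],[0,0,-0.001,0,0,0],[0,0,0,0,0,0]],
  ],
)

```text
time_s: 8.1
tool_pos: [530.0, 245.9, 170.3]
tool_rot: [180.0, -0.0, 75.0]
force: [0.4, 0.5, -0.6]
grip_width: 27.4
grasp_force: 66.9
```

>>> apply_moves(
  series=[
    [[0,0,-0.002,0,0,0],[0,0,-0.001,0,0,0],[0,0,0,0,0,0]],
  ],
)

```text
time_s: 8.48
tool_pos: [530.1, 246.0, 167.7]
tool_rot: [180.0, -0.0, 75.0]
force: [-1.2, -0.6, 3.6]
grip_width: 27.2
grasp_force: 67.2
```

>>> apply_moves(
  series=[
    [[0,0,-0.001,0,0,0],[0,0,-0.001,0,0,0],[0,0,0,0,0,0]],
  ],
)

```text
time_s: 8.85
tool_pos: [530.1, 246.0, 165.5]
tool_rot: [180.0, -0.0, 75.0]
force: [-1.2, -0.5, 5.2]
grip_width: 27.4
grasp_force: 67.5
```

>>> apply_moves(
  series=[
    [[0,0,-0.001,0,0,0],[0,0,-0.001,0,0,0],[0,0,-0.001,0,0,0],[0,0,0,0,0,0]],
  ],
)

```text
time_s: 9.35
tool_pos: [530.1, 246.0, 162.9]
tool_rot: [180.0, -0.0, 75.0]
force: [-3.0, -1.1, 7.4]
grip_width: 27.1
grasp_force: 67.8
```

>>> apply_moves(
  series=[
    [[-0.0003,0,-0.0008,0,0,0],[0.0004,-0.0002,0,0,0,-8],[0,0,0,0,0,0]],
  ],
)

```text
time_s: 9.72
tool_pos: [531.1, 246.2, 162.7]
tool_rot: [179.9, -0.1, 67.0]
force: [-1.4, -0.6, 6.7]
grip_width: 27.5
grasp_force: 68.1
```

```bash
python3 - <<'E'
from h import *
s=monitor.state();print(s["force"],s["wrist_torque"],s["tool_pos"],s["tool_rot"])
E
```

```text
[-1.44333204 -0.6164348   6.74283859] [-0.21822533  0.31301742 -0.05248126] [531.11727246 246.16254425 162.73127525] [ 1.79890203e+02 -9.72512861e-02  6.69728627e+01]
```

>>> apply_moves(
  series=[
    [[0,0,-0.0007,0,0,0],[0.0004,-0.0002,0,0,0,-8],[0.0003,-0.0003,0,0,0,-8],[0,0,0,0,0,0]],
  ],
)

```text
time_s: 10.22
tool_pos: [532.6, 245.9, 162.4]
tool_rot: [179.9, -0.2, 51.0]
force: [-0.1, 0.2, 7.4]
grip_width: 27.0
grasp_force: 68.1
```

>>> apply_moves(
  series=[
    [[0,0,0,0,0,0]],
  ],
)

```text
time_s: 10.35
tool_pos: [532.6, 245.9, 162.4]
tool_rot: [179.9, -0.2, 51.0]
force: [-1.1, -0.5, 6.9]
grip_width: 27.5
grasp_force: 68.1
```

>>> apply_moves(
  series=[
    [[0.0003,-0.0003,-0.0003,0,0,-8],[0.0003,-0.0003,0,0,0,-8],[0.0002,-0.0004,0,0,0,-8],[0,0,0,0,0,0]],
  ],
)

```text
time_s: 10.85
tool_pos: [533.9, 244.8, 162.4]
tool_rot: [179.9, -0.3, 27.0]
force: [-1.1, -1.4, 8.1]
grip_width: 27.2
grasp_force: 68.0
```

```bash
python3 - <<'E'
from h import *
s=monitor.state();print(s["force"],s["wrist_torque"],s["tool_pos"],s["tool_rot"])
E
```

```text
[-1.09410553 -1.43473285  8.1200043 ] [-0.24796626 -0.00291517 -0.01565969] [533.88609903 244.75862029 162.35236859] [179.94428989  -0.30475537  26.96571603]
```

>>> apply_moves(
  series=[
    [[0.0001,-0.0004,0,0,0,-8],[0.0001,-0.0004,0,0,0,-8],[0,-0.0004,0,0,0,-6],[0,0,0,0,0,0]],
  ],
)

```text
time_s: 11.35
tool_pos: [534.2, 243.3, 162.4]
tool_rot: [-180.0, -0.3, 5.0]
force: [1.1, -1.4, 8.7]
grip_width: 27.2
grasp_force: 68.0
```

```bash
python3 - <<'E'
from h import *
s=monitor.state();print(s["force"],s["wrist_torque"],s["tool_pos"],s["tool_rot"])
E
```

```text
[ 1.10194866 -1.35558072  8.71451769] [-0.30846253  0.04277387  0.00699895] [534.16714494 243.33522041 162.36611058] [-179.95144078   -0.30406105    4.96657329]
```

>>> apply_moves(
  series=[
    [[0,-0.0003,0,0,0,-4],[0,0,0,0,0,-2],[0,0,0,0,0,-2],[0,0,0,0,0,0]],
  ],
)

```text
time_s: 11.85
tool_pos: [533.8, 243.0, 162.3]
tool_rot: [-179.9, -0.2, -3.0]
force: [-0.4, -1.8, 8.1]
grip_width: 27.3
grasp_force: 68.1
```

```bash
python3 - <<'E'
from h import *
s=monitor.state();print(s["force"],s["wrist_torque"],s["tool_pos"],s["tool_rot"])
E
```

```text
[-0.40636959 -1.79686318  8.08492707] [-0.31556968  0.15895647 -0.00084313] [533.81185846 242.9902806  162.32672892] [-179.92857817   -0.24713721   -2.99657386]
```

>>> apply_moves(
  series=[
    [[0,0,0,0,0,-2],[0,0,0,0,0,-2],[0,0,0,0,0,0]],
  ],
)

```text
time_s: 12.22
tool_pos: [533.5, 243.1, 162.3]
tool_rot: [-179.9, -0.2, -7.0]
force: [-0.8, -1.4, 8.1]
grip_width: 27.3
grasp_force: 68.1
```

```bash
python3 - <<'E'
from h import *
s=monitor.state();print(s["force"],s["wrist_torque"],s["tool_pos"],s["tool_rot"])
def c(im,x,y,w,h,k): return cv2.resize(im[y:y+h,x:x+w,::-1],(w*k,h*k),interpolation=cv2.INTER_CUBIC)
s=cams.snapshot("scene");t=cams.snapshot("top")
cv2.imwrite("pics/g4.png",np.hstack([c(t,180,175,66,80,6),c(s,215,190,66,80,6)]))
E
```

```text
[-0.75158204 -1.40555409  8.10678453] [-0.24890105  0.27946432  0.01645403] [533.51392116 243.12489164 162.29100945] [-179.91158173   -0.21251774   -6.98543371]
```

View pics/g4.png

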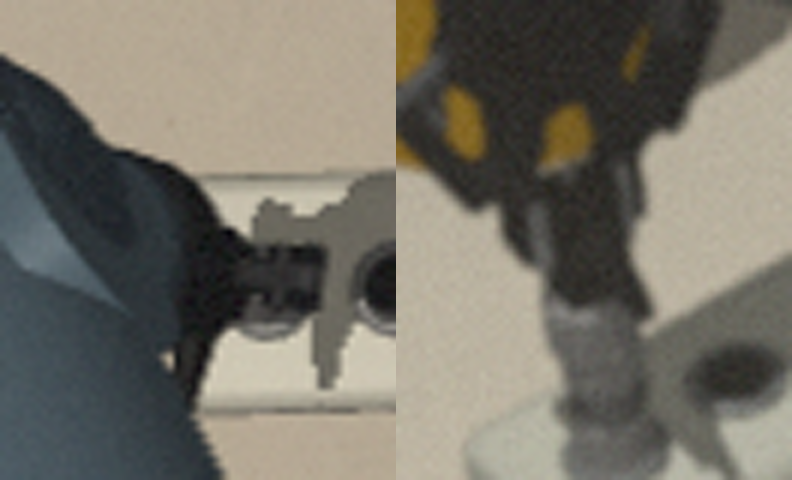

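The head sits down on the handle with its cone turned towards the front. The stop has not been felt yet, so I'll turn a little further.

>>> apply_moves(
  series=[
    [[0,0,0,0,0,-2],[0,0,0,0,0,-2],[0,0,0,0,0,0]],
  ],
)

```text
time_s: 12.7
tool_pos: [533.6, 243.0, 162.4]
tool_rot: [-179.9, -0.2, -11.0]
force: [-0.4, -1.4, 9.0]
grip_width: 27.5
grasp_force: 67.9
```

```bash
python3 - <<'E'
from h import *
s=monitor.state();print(s["force"],s["wrist_torque"],s["tool_pos"],s["tool_rot"])
E
```

```text
[-0.39165083 -1.35879827  8.95856073] [-0.32997989  0.27665664  0.1341291 ] [533.63202832 243.04915218 162.36186955] [-179.90613355   -0.2273854   -10.95665704]
```

>>> apply_moves(
  series=[
    [[0,0,0,0,0,-2],[0,0,0,0,0,0]],
  ],
)

```text
time_s: 12.95
tool_pos: [533.6, 243.1, 162.4]
tool_rot: [-179.9, -0.2, -12.9]
force: [-1.4, -1.8, 8.0]
grip_width: 27.0
grasp_force: 64.9
```

```bash
python3 - <<'E'
from h import *
s=monitor.state();print(s["force"],s["wrist_torque"],s["tool_pos"],s["tool_rot"])
E
```

```text
[-1.40972944 -1.7886154   7.98670715] [-0.39796992  0.25868319  0.138915  ] [533.574527   243.08158845 162.35142826] [-179.90491523   -0.22269233  -12.93377727]
```

>>> apply_moves(
  series=[
    [[0,0,0.002,0,0,0],[0,0,0.002,0,0,0],[0,0,0.001,0,0,0],[0,0,0,0,0,0]],
  ],
)

```text
time_s: 13.45
tool_pos: [533.3, 243.0, 163.5]
tool_rot: [-179.9, -0.1, -13.0]
force: [5.2, 2.4, -7.6]
grip_width: 27.4
grasp_force: 63.8
```

>>> apply_moves(
  series=[
    [[0,0,0.001,0,0,0],[0,0,0.001,0,0,0],[0,0,0,0,0,0]],
  ],
)

```text
time_s: 13.82
tool_pos: [533.2, 243.0, 165.2]
tool_rot: [-179.9, -0.1, -13.0]
force: [7.2, 2.3, -9.5]
grip_width: 27.2
grasp_force: 63.7
```

```bash
python3 - <<'E'
from h import *
np.set_printoptions(precision=1,suppress=True)
def c(im,x,y,w,h,k): return cv2.resize(im[y:y+h,x:x+w,::-1],(w*k,h*k),interpolation=cv2.INTER_CUBIC)
T=lambda u,v:((u+.5)/6-.5+180,(v+.5)/6-.5+175)
S=lambda u,v:((u-396+.5)/6-.5+215,(v+.5)/6-.5+190)
print(tri(S(648,315),T(190,402)),onz("top",T(190,402),175))
for y in(-15,-10,-5,0,5):
    a=np.radians(y);X=[530-58*np.cos(a),241.3-58*np.sin(a),178];print(y,proj("scene",X)-[215,190],proj("top",X)-[180,175])
s=cams.snapshot("scene");t=cams.snapshot("top");st=monitor.state();print(st["tool_pos"],st["force"],st["wrist_torque"])
cv2.imwrite("pics/g5.png",np.hstack([c(t,180,175,66,80,6),c(s,215,190,66,80,6)]))
E
```

```text
(array([480.1, 247.9, 167.7]), array([-0.3, -0. ,  0.2,  0.2])) [480.6 246.7 175. ]
-15 [39.2 51.8] [27.  69.4]
-10 [41.4 51. ] [29.  69.8]
-5 [43.4 50.1] [31.1 70. ]
0 [45.4 49.1] [33.1 70.1]
5 [47.2 48. ] [35.2 70. ]
[533.2 243.  165.3] [ 6.3  2.2 -9. ] [ 0.6 -1.5  0.1]
```

View pics/g5.png

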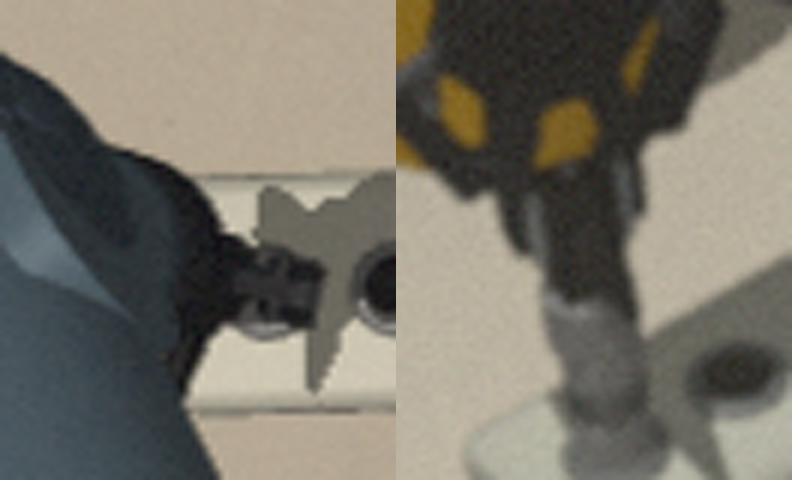

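The cone appears turned to about -13°, so it has gone past parallel. It lifts only about 3 mm, which suggests the pins sit under the edge of the notches. I'll ease the pull and turn back gently.

>>> apply_moves(
  series=[
    [[0,0,-0.003,0,0,0],[0,0,0,0,0,3],[0,0,0,0,0,3],[0,0,0,0,0,0]],
  ],
)

```text
time_s: 14.42
tool_pos: [533.1, 243.4, 165.7]
tool_rot: [-179.9, -0.2, -7.0]
force: [1.8, 0.0, 5.2]
grip_width: 27.4
grasp_force: 66.0
```

>>> apply_moves(
  series=[
    [[0,0,0,0,0,3],[0,0,0,0,0,0]],
  ],
)

```text
time_s: 14.68
tool_pos: [532.7, 243.4, 165.5]
tool_rot: [-179.9, -0.1, -4.1]
force: [1.8, 1.0, 5.0]
grip_width: 27.4
grasp_force: 66.2
```

>>> apply_moves(
  series=[
    [[0,0,0,0,0,3],[0,0,0,0,0,0]],
  ],
)

```text
time_s: 14.92
tool_pos: [532.3, 243.4, 165.2]
tool_rot: [-179.9, -0.1, -1.0]
force: [2.4, 1.1, 4.2]
grip_width: 27.6
grasp_force: 66.4
```

>>> apply_moves(
  series=[
    [[0,0,0.001,0,0,0],[0,0,0.001,0,0,0],[0,0,0,0,0,0]],
  ],
)

```text
time_s: 15.3
tool_pos: [532.1, 243.2, 166.7]
tool_rot: [-179.9, -0.1, -1.0]
force: [2.1, 2.4, 4.4]
grip_width: 27.3
grasp_force: 66.2
```

>>> apply_moves(
  series=[
    [[0,0,0.001,0,0,0],[0,0,0.001,0,0,0],[0,0,0,0,0,0]],
  ],
)

```text
time_s: 15.68
tool_pos: [531.6, 242.7, 168.0]
tool_rot: [-180.0, 0.0, -1.0]
force: [3.6, 2.5, 0.8]
grip_width: 27.0
grasp_force: 65.5
```

```bash
python3 - <<'E'
from h import *
s=monitor.state();print(s["force"],s["wrist_torque"],s["tool_pos"],s["tool_rot"])
E
```

```text
[3.63288697 2.49236713 0.7552359 ] [ 0.55973147 -0.76587152  0.03237462] [531.58670282 242.65310792 167.99938262] [-1.79998443e+02  2.23580705e-02 -9.73646843e-01]
```

>>> apply_moves(
  series=[
    [[0,0,0.001,0,0,0],[0,0,0.001,0,0,0],[0,0,0,0,0,0]],
  ],
)

```text
time_s: 16.05
tool_pos: [531.4, 242.6, 168.5]
tool_rot: [-180.0, 0.1, -1.0]
force: [5.6, 3.9, -5.5]
grip_width: 27.1
grasp_force: 64.2
```

>>> apply_moves(
  series=[
    [[0,0,-0.001,0,0,0],[0,0,-0.001,0,0,0],[0,0,0,0,0,0]],
  ],
)

```text
time_s: 16.42
tool_pos: [531.5, 242.6, 168.2]
tool_rot: [180.0, 0.0, -1.0]
force: [2.7, 2.7, -0.6]
grip_width: 27.6
grasp_force: 65.6
```

>>> apply_moves(
  series=[
    [[0,0,0,0,0,0],[0,0,0,0,0,0],[0,0,0,0,0,0],[0,0,0,0,0,0],[0,0,0,0,0,0]],
  ],
  hand=0.0854,
)

```text
time_s: 17.05
tool_pos: [531.7, 242.6, 168.4]
tool_rot: [180.0, 0.0, -1.0]
force: [0.2, 0.7, 0.7]
grip_width: 85.6
grasp_force: 0.0
```

>>> apply_moves(
  series=[
    [[0,0,0.01,0,0,0],[0,0,0.03,0,0,0],[0,0,0.04,0,0,0],[0,0,0.02,0,0,0]],
  ],
)

```text
time_s: 17.55
tool_pos: [533.0, 243.6, 272.2]
tool_rot: [-179.9, -0.3, -1.0]
force: [1.0, -0.3, 1.1]
grip_width: 85.7
grasp_force: 0.0
```

>>> apply_moves(
  series=[
    [[-0.004,-0.03,0,0,0,0.5],[-0.004,-0.03,0,0,0,0.5],[-0.004,-0.03,-0.02,0,0,0],[-0.004,-0.03,-0.04,0,0,0],[-0.003,-0.008,-0.03,0,0,0]],
  ],
  hand=0,
)

```text
time_s: 18.18
tool_pos: [512.7, 111.5, 178.0]
tool_rot: [179.9, -0.0, -0.2]
force: [0.3, 0.1, -0.6]
grip_width: -0.2
grasp_force: 0.0
```

>>> apply_moves(
  series=[
    [[0,0,-0.04,0,0,0],[0,0,-0.03,0,0,0],[0,0,-0.02,0,0,0],[0,0,0,0,0,0]],
  ],
)

```text
time_s: 18.68
tool_pos: [511.6, 114.4, 87.5]
tool_rot: [180.0, 0.2, 0.0]
force: [1.2, 0.2, 0.1]
grip_width: 0.3
grasp_force: 0.0
```

```bash
python3 - <<'E'
from h import *
def c(im,x,y,w,h,k): return cv2.resize(im[y:y+h,x:x+w,::-1],(w*k,h*k),interpolation=cv2.INTER_CUBIC)
s=cams.snapshot("scene");t=cams.snapshot("top");print(monitor.state()["tool_pos"])
cv2.imwrite("pics/g6.png",np.hstack([c(t,200,185,80,90,5),c(s,230,170,80,90,5)]))
print("top rocker end",proj("top",[514.5,115,68]),"scene",proj("scene",[514.5,115,68]))
E
```

```text
[513.60912728 114.98433268  89.49314051]
top rocker end [269.51127155 227.86039389] scene [296.28194893 240.11852494]
```

View pics/g6.png

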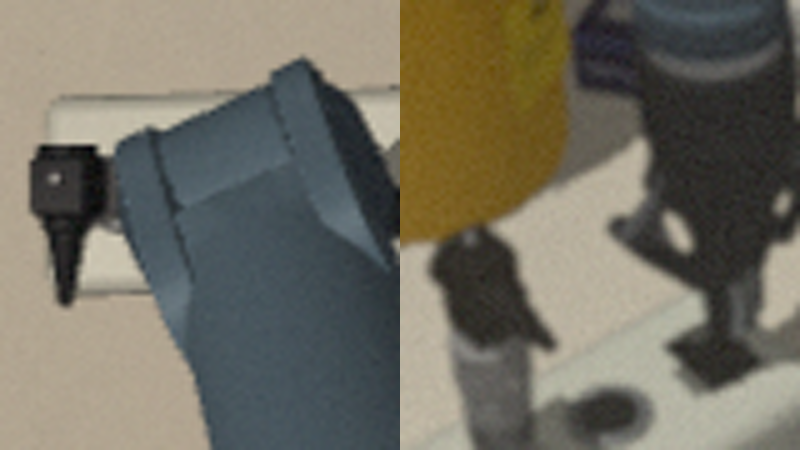

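The head stands upright and locked, with its cone pointing to the front. The shut fingertip is above the rocker, at about (735,335) in the crop.

>>> apply_moves(
  series=[
    [[0.001,0,-0.01,0,0,0],[0,0,-0.006,0,0,0],[0,0,-0.003,0,0,0],[0,0,-0.003,0,0,0],[0,0,0,0,0,0]],
  ],
)

```text
time_s: 19.4
tool_pos: [513.5, 114.7, 66.2]
tool_rot: [180.0, 0.0, 0.0]
force: [-0.6, 0.4, 0.0]
grip_width: 0.3
grasp_force: 0.0
```

>>> apply_moves(
  series=[
    [[0,0,-0.002,0,0,0],[0,0,-0.002,0,0,0],[0,0,0,0,0,0]],
  ],
)

```text
time_s: 19.77
tool_pos: [514.1, 114.8, 62.3]
tool_rot: [-180.0, -0.1, 0.0]
force: [0.4, 0.2, -0.7]
grip_width: -0.0
grasp_force: 0.0
```

>>> apply_moves(
  series=[
    [[0,0,-0.001,0,0,0],[0,0,-0.001,0,0,0],[0,0,0,0,0,0]],
  ],
)

```text
time_s: 20.15
tool_pos: [514.4, 114.7, 62.0]
tool_rot: [180.0, -0.0, 0.0]
force: [-3.9, -0.9, 10.6]
grip_width: -0.2
grasp_force: 5.1
```

```bash
python3 - <<'E'
from h import *
def c(im,x,y,w,h,k): return cv2.resize(im[y:y+h,x:x+w,::-1],(w*k,h*k),interpolation=cv2.INTER_CUBIC)
s=np.mean([cams.snapshot("scene") for _ in range(4)],0).astype(np.uint8);st=monitor.state();print(st["tool_pos"],st["force"])
cv2.imwrite("pics/g7.png",c(s,265,200,60,60,8))
E
```

```text
[514.41963295 114.73035387  62.00622829] [-4.22658076 -1.40458     9.17046623]
```

View pics/g7.png

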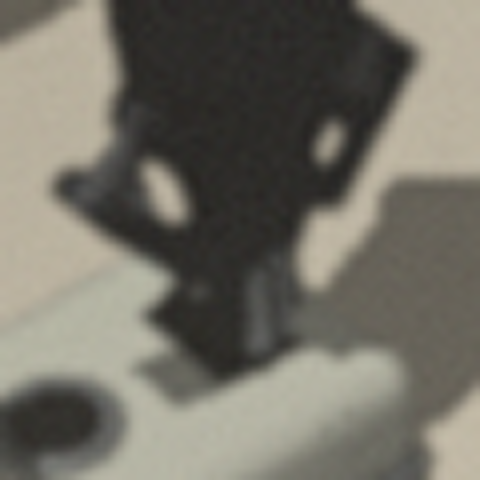

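The fingertip stopped at z = 62.0 with about 10 N, which is the height of the level facet when on. I'll retreat and check.

>>> apply_moves(
  series=[
    [[0,0,0.01,0,0,0],[0,0,0.04,0,0,0],[0,0,0.05,0,0,0],[0,0,0.05,0,0,0],[0,-0.03,0.03,0,0,0]],
  ],
)

```text
time_s: 20.98
tool_pos: [515.3, 87.9, 244.2]
tool_rot: [-179.9, -0.4, 0.4]
force: [0.4, -0.2, 0.3]
grip_width: 0.0
grasp_force: 0.0
```

>>> apply_moves(
  series=[
    [[-0.02,-0.05,0,0,0,0],[-0.02,-0.05,0,0,0,0],[-0.02,-0.05,0,0,0,0],[-0.02,-0.05,0,0,0,0],[0,-0.03,0,0,0,0]],
  ],
)

```text
time_s: 21.6
tool_pos: [432.0, -148.6, 240.7]
tool_rot: [179.9, -0.0, -0.2]
force: [0.3, -0.3, -0.1]
grip_width: -0.2
grasp_force: 0.0
```

>>> apply_moves(
  series=[
    [[0,-0.05,0,0,0,0],[0,-0.03,0,0,0,0],[0,0,0,0,0,0],[0,0,0,0,0,0]],
  ],
)

```text
time_s: 22.1
tool_pos: [434.0, -224.5, 240.5]
tool_rot: [-180.0, -0.0, 0.1]
force: [0.1, 0.9, 0.5]
grip_width: -0.1
grasp_force: 0.0
```

```bash
python3 - <<'E'
from h import *
def c(im,x,y,w,h,k): return cv2.resize(im[y:y+h,x:x+w,::-1],(w*k,h*k),interpolation=cv2.INTER_CUBIC)
s=np.mean([cams.snapshot("scene") for _ in range(4)],0).astype(np.uint8);t=np.mean([cams.snapshot("top") for _ in range(4)],0).astype(np.uint8)
s0=cv2.imread("pics/scene0.png")[:,:,::-1];t0=cv2.imread("pics/top0.png")[:,:,::-1]
A=np.hstack([c(t,200,190,90,65,4),c(s,225,195,90,100,4)[:400]][:1]+[c(t0,200,190,90,65,4)])
B=np.hstack([c(s,225,205,90,85,4),c(s0,225,205,90,85,4)])
cv2.imwrite("pics/g8.png",np.vstack([A,B])[:600]);cv2.imwrite("pics/fin.png",t[:,:,::-1])
d=cv2.absdiff(t,t0).max(2)>40;n,_,st,ce=cv2.connectedComponentsWithStats(d.astype(np.uint8))
print([list(x) for x in st[1:] if x[4]>15]);print(monitor.state()["time_s"])
E
```

```text
[[np.int32(230), np.int32(212), np.int32(15), np.int32(29), np.int32(173)], [np.int32(206), np.int32(214), np.int32(20), np.int32(33), np.int32(360)], [np.int32(391), np.int32(218), np.int32(106), np.int32(87), np.int32(5693)], [np.int32(570), np.int32(293), np.int32(25), np.int32(9), np.int32(136)], [np.int32(478), np.int32(304), np.int32(12), np.int32(13), np.int32(83)], [np.int32(592), np.int32(344), np.int32(47), np.int32(36), np.int32(464)], [np.int32(617), np.int32(344), np.int32(23), np.int32(8), np.int32(59)], [np.int32(586), np.int32(360), np.int32(6), np.int32(10), np.int32(18)], [np.int32(567), np.int32(362), np.int32(8), np.int32(13), np.int32(27)], [np.int32(574), np.int32(367), np.int32(9), np.int32(5), np.int32(21)], [np.int32(629), np.int32(370), np.int32(11), np.int32(9), np.int32(55)], [np.int32(330), np.int32(375), np.int32(11), np.int32(5), np.int32(35)], [np.int32(343), np.int32(374), np.int32(18), np.int32(9), np.int32(97)], [np.int32(362), np.int32(377), np.int32(10), np.int32(4), np.int32(18)], [np.int32(615), np.int32(377), np.int32(10), np.int32(12), np.int32(49)]]
22.5
```

View pics/g8.png

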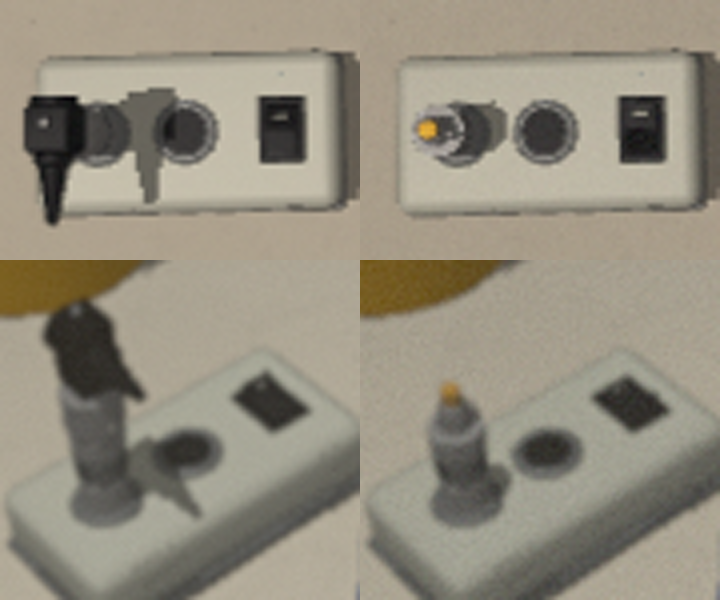

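The head is upright and straight on the handle. The front facet of the rocker is now lighter than before, at about (282,140) in the crop, so it has tipped. In the top-view difference only the head, the charger shadows and the arm changed.

```bash
python3 -c "
from bench import arm
print(arm.finish_job())"
```

```text
the job is handed in; nothing more can be done
None
```

The job is handed in: the otoscope head is locked on the handle (it resisted a 5 N upward pull) and the charger rocker is pressed to its stop at 62 mm; the robot gave no verdict back.

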